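# Set out the blood tubes in order of draw

## Task

Set out the five empty tubes for the next blood draw in the front row (the row nearest the robot) of the white divided tray, standing one to a cell in neighbouring cells with no empty cell between them, in order of draw from left to right as seen from the robot: light blue at the left, red on its right, green between red and lavender, and grey to the right of lavender. One of them is already standing in that row and the other four are in the orange rack; leave the gold, black and white capped tubes where they are.

Things in the scene. Friction and masses are not known exactly. Their poses are not given: they have to be found in the camera images.
- tube_blue: empty clear blood tube, 13 mm diameter, 82 mm tall, 12 g, with a light-blue cap, 17 mm diameter, 64 to 82 mm above the underside (grip here). Origin: centre of the flat underside; z up the tube. Belongs to the set; starts in a hole of the orange rack or in the middle cell of the tray's front row.
- tube_red: empty clear blood tube, 13 mm diameter, 82 mm tall, 12 g, with a red cap, 17 mm diameter, 64 to 82 mm above the underside (grip here). Origin: centre of the flat underside; z up the tube. Belongs to the set; starts in a hole of the orange rack or in the middle cell of the tray's front row.
- tube_green: empty clear blood tube, 13 mm diameter, 82 mm tall, 12 g, with a green cap, 17 mm diameter, 64 to 82 mm above the underside (grip here). Origin: centre of the flat underside; z up the tube. Belongs to the set; starts in a hole of the orange rack or in the middle cell of the tray's front row.
- tube_lavender: empty clear blood tube, 13 mm diameter, 82 mm tall, 12 g, with a lavender (pale purple) cap, 17 mm diameter, 64 to 82 mm above the underside (grip here). Origin: centre of the flat underside; z up the tube. Belongs to the set; starts in a hole of the orange rack or in the middle cell of the tray's front row.
- tube_grey: empty clear blood tube, 13 mm diameter, 82 mm tall, 12 g, with a grey cap, 17 mm diameter, 64 to 82 mm above the underside (grip here). Origin: centre of the flat underside; z up the tube. Belongs to the set; starts in a hole of the orange rack or in the middle cell of the tray's front row.
- tube_gold: empty clear blood tube, 13 mm diameter, 82 mm tall, 12 g, with a golden-yellow cap, 17 mm diameter, 64 to 82 mm above the underside (grip here). Origin: centre of the flat underside; z up the tube. Not part of the set: stands in one of the orange rack's holes, stays there.
- tube_black: empty clear blood tube, 13 mm diameter, 82 mm tall, 12 g, with a black cap, 17 mm diameter, 64 to 82 mm above the underside (grip here). Origin: centre of the flat underside; z up the tube. Not part of the set: stands in the tray's back row, stays there.
- tube_white: empty clear blood tube, 13 mm diameter, 82 mm tall, 12 g, with a white cap, 17 mm diameter, 64 to 82 mm above the underside (grip here). Origin: centre of the flat underside; z up the tube. Not part of the set: stands in the tray's back row, stays there.
- tray: ivory divided tray, fixed, 134 x 294 mm, 44 mm high. Origin: centre of underside; x away from the robot, y to its left along the rows, z up; turned up to 0.3 rad. 4 rows at x = -48 (front), -16, 16, 48 mm; 9 columns at y = 128 (left), 96, 64, 32, 0, -32, -64, -96, -128 mm. Cells 29 mm square inside, floor 4 mm above the bench, dividers up to 42 mm, rim 44 mm
- rack: orange tube rack, fixed, 216 x 56 mm, 48 mm high, left or right of the tray. Origin: centre of underside; x along its single row and away from the robot, turned up to 0.3 rad; z up. Six 17 mm square holes at x = -85, -51, -17, 17, 51, 85 mm, five filled at the start. Tubes stand on its floor, 4 mm above the bench, and lift straight out

How it is judged:
By the outcome, as a careful person would: the job done as asked, in the order asked, and still so for the second after the job is handed in, with the robot touching nothing.
It also fails if it takes over 112 s, if anything falls off the work surface, if the arm or the gripper's body presses on something with over 40 N, if the wrist force passes 120 N, or if a joint passes its speed limit or range.

## Robot

A 6-joint arm with a two-finger parallel gripper is mounted at the origin on the work surface. World frame = base frame: x ahead of the robot, y to its left, z up, the work surface at z = 0. Lengths are in m, angles in rad, forces in N, time in s.
With the tool pointing down it reaches from about 0.375 to 0.9 m from the base axis. Payload 3.1 kg.
Tool frame: the origin (TCP) lies midway between the tips of the shut fingers; the grasp point (between the pads) lies robot.grip_point_offset behind it (robot.grip_point_offset is the distance from the TCP to the grasp point, in m); z points along the fingers, y is the direction in which the jaws open and shut (so a half turn about z gives the same grasp; the last joint's range is limited). The gripper opens to 87 mm and grips with 3 to 60 N. Pads are 19 mm wide; open, the fingers measure 117 mm over their backs; the gripper's body (75 mm by 190 mm) begins 51 mm behind the grasp point.
Start: joints at [-1.415, 0.527, 1.433, -0, 1.181, -0.178], TCP at [0.205, -0.59, 0.223] pointing down, gripper open.
Joint ranges: [-3.08, 3.08], [-0.75, 2.2], [0.22, 2.44], [-1.43, 4.57], [0, 2.65], [-2.85, 2.85]. Speed limits (rad/s): [2.79, 2.79, 3.14, 3.14, 3.14, 3.14].

## Interface

Orientations are given as a unit quaternion [x, y, z, w].
In Python, from rig import robot, cams, hand_in gives the robot as it stands. The module is installed in compiled form; this text tells all that it offers.
- The arm moves only by the tool send_rows, never from a script. Its argument "steps" is one flat list of numbers, 5 for each row, row after row: the finger opening in m, from 0 to 0.087, then the shift along the tool's x, y, z in m, then the turn about the tool's z in rad. A call has 1 to 8 rows; each row is the pose to reach, as a shift and turn from the pose measured when the call began, along the tool's axes at that moment; what a row does not reach only later rows make up. A row lasts 1/8 s, in which the tool goes at most 62.5 mm and 10.7 degrees, less where a joint would pass 70% of its speed; a pose out of reach is approached as far as the arm can. A call with a gripper value outside its range is refused whole. The fingers move at their own pace and stop on an object; "force" is the grip in N (left out, the last holds). Time passes only in rows, so rows that repeat a pose let the fingers close. It gives the time, the measured TCP pose, the force and the opening at its end, in the units of the state.
- robot.get_obs(): the state, without advancing time (a new reading comes with each control period).
- cams.camera(name): name is "scene" or "side" or "wrist"; returns a dict with "color" (480x640x3 uint8, red, green, blue), "range_z" (480x640 float32, m along the optical axis (not along the pixel's ray), 0 where there is no reading), "intrinsics" (3x3 intrinsics, pixels), "extrinsics" (4x4, takes a point from camera to world coordinates). Camera axes: x right, y down, z forward; pixel columns grow to the right and rows downward; lengths in m; the calibration is good to about 2 mm. A picture is of the moment at which its call begins.
- hand_in(): hands the job in, once; it reports no verdict.
The state is a dict: "time": time; "q": joint angles; "joint_velocities": joint speeds; "joint_torque": joint torques, N m; "position": TCP position; "tool_rot": TCP orientation; "ft_force": force on the tool from outside, world axes, zero at the start; "moment": the same for the moment, N m; "grip_width": finger opening in m.
Only numpy, scipy, OpenCV 4.12 (cv2) and the standard library are available. Lean on these libraries where they do the work, as an engineer would, in place of code of your own. Each camera call takes 0.05 s, during which the arm holds its last target.

## Working session

There is one attempt and no reset: what is moved stays moved. The work goes in short steps, Python scripts to look and compute and a tool call to move; the robot and the scene stay as the last step left them, time stands still between calls to the robot, and variables do not carry over. Pictures are saved under pics/ and viewed, and the job is handed in when it is done.

Besides the shell and the picture viewer there is one more tool, called as a command line: name --argument value ..., lists and objects as JSON in quotes. send_rows: Moves the arm, as the interface text tells. Its arguments: {"type":"object","properties":{"steps":{"type":"array","items":{"type":"number"}},"force":{"type":"number"}},"required":["steps"]}

```bash
mkdir -p pics; ls; python3 - <<'E'
from rig import robot,cams
import cv2,numpy as np
o=robot.get_obs()
for k,v in o.items(): print(k,v)
print(robot.grip_point_offset)
for n in ["scene","side","wrist"]:
    c=cams.camera(n)
    cv2.imwrite(f"pics/{n}0.png",c["color"][:,:,::-1])
    np.savez(f"{n}0.npz",**c)
    print(n,c["intrinsics"].tolist(),np.round(c["extrinsics"],3).tolist())
E
```

```text
pics
time 0.0
q [-1.41448587e+00  5.28470639e-01  1.43387053e+00 -1.56693640e-05
  1.18136785e+00 -1.78504203e-01]
joint_velocities [-0.00248117 -0.00151207  0.00028507  0.00052558 -0.00010647  0.00097205]
joint_torque [ 1.08555818e-03 -4.40039599e+01 -1.76593137e+01  6.32715784e-02
  5.82675543e-02 -1.58109542e-04]
position [ 0.2052803  -0.58957574  0.22157897]
tool_rot [ 9.86019039e-01  1.66629332e-01  4.49781129e-06 -1.05819819e-03]
ft_force [0.1164712  0.35051597 0.483824  ]
moment [ 0.04566262 -0.01336737 -0.00934393]
grip_width 0.08704632201223397
0.0187
scene [[519.153723387862, 0.0, 317.06195004347416], [0.0, 519.153723387862, 245.02579103822762], [0.0, 0.0, 1.0]] [[-0.768, 0.371, -0.523, 0.92], [0.64, 0.419, -0.644, 0.468], [-0.02, -0.829, -0.559, 0.456], [0.0, 0.0, 0.0, 1.0]]
side [[479.87510347824707, 0.0, 320.92470843632674], [0.0, 479.87510347824707, 240.54364128790536], [0.0, 0.0, 1.0]] [[-0.998, -0.043, 0.038, 0.519], [-0.057, 0.744, -0.666, 0.559], [0.0, -0.667, -0.745, 0.699], [0.0, 0.0, 0.0, 1.0]]
wrist [[407.06837137201205, 0.0, 326.2453654964021], [0.0, 407.06837137201205, 235.43446579081942], [0.0, 0.0, 1.0]] [[0.329, -0.901, -0.282, 0.284], [-0.944, -0.314, -0.097, -0.563], [-0.001, 0.298, -0.954, 0.382], [0.0, 0.0, 0.0, 1.0]]
```

View pics/scene0.png

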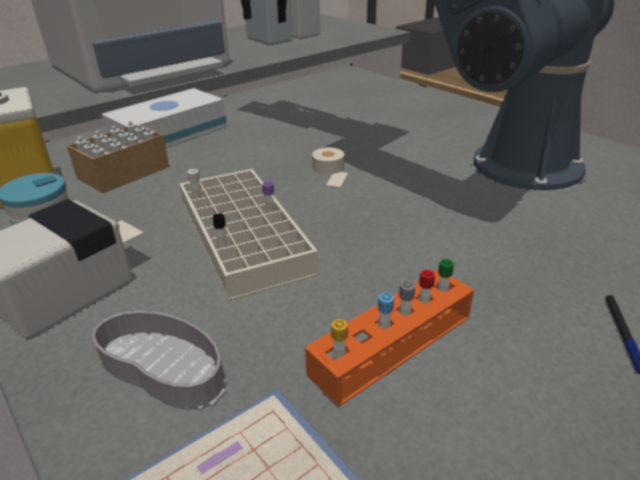

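View pics/side0.png

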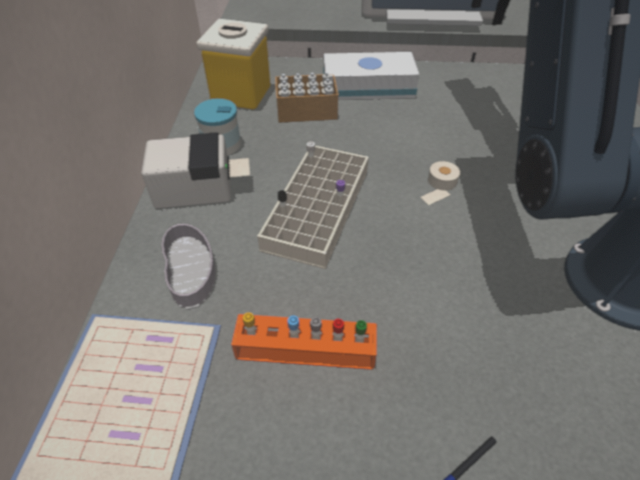

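View pics/wrist0.png

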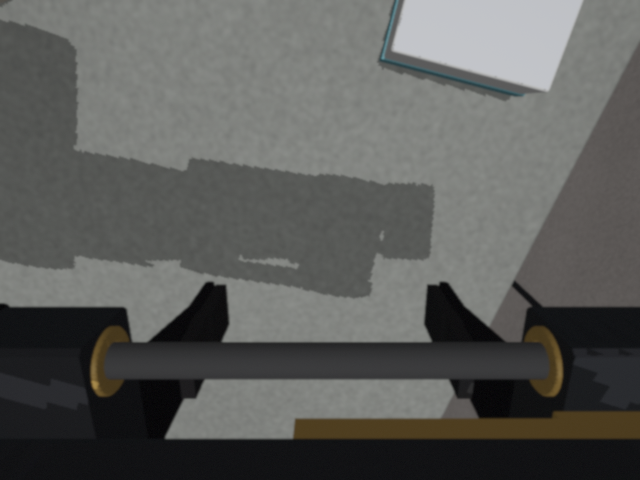

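The scene view shows lavender at (268,188) in the tray's front row. In the rack, from far to near: gold (340,330), an empty hole, blue (386,302), grey (407,290), red (427,280) and green (446,268). Next I'll measure caps and fixtures from the depth images.

```bash
cat > h.py <<'E'
import numpy as np,cv2
def cloud(c):
    K=c["intrinsics"];z=c["range_z"];v,u=np.mgrid[:480,:640]
    P=np.stack([(u-K[0,2])/K[0,0]*z,(v-K[1,2])/K[1,1]*z,z,np.ones_like(z)],-1)@c["extrinsics"].T
    P=P[...,:3]; P[z==0]=np.nan
    return P
E
python3 - <<'E'
from h import *
for n in["scene","side"]:
    c=dict(np.load(n+"0.npz"));P=cloud(c)
    hsv=cv2.cvtColor(c["color"],cv2.COLOR_RGB2HSV)
    x,y,z=P[...,0],P[...,1],P[...,2]
    print(n,"bench z",np.nanmedian(z[(abs(z)<.01)]))
    def box(m,nm):
        m=m.astype(np.uint8); k,l,s,ce=cv2.connectedComponentsWithStats(m)
        i=1+np.argmax(s[1:,4]); p=P[l==i][:,:2]
        print(nm,len(p),cv2.minAreaRect(p.astype(np.float32)), "medz",np.median(P[l==i][:,2]))
    H,S,V=hsv[...,0],hsv[...,1],hsv[...,2]
    box((z>.035)&(z<.055)&(S>150)&(H<12)&(x>.2)&(x<.9),"rack")
    roi=(x>.3)&(x<.85)&(abs(y)<.35)
    m=(z>.036)&(z<.052)&(S<90)&roi
    box(cv2.morphologyEx(m.astype(np.uint8),cv2.MORPH_CLOSE,np.ones((3,3))),"tray")
    m=((z>.068)&(z<.1)&(x>.25)&(x<.85)&(abs(y)<.4)).astype(np.uint8)
    k,l,s,ce=cv2.connectedComponentsWithStats(m)
    for i in range(1,k):
        if 10<s[i,4]<1500:
            p=P[l==i]; t=p[p[:,2]>.081]
            print(ce[i].round(),s[i,4],(t.min(0)+t.max(0))[:2].round(4)/2 if len(t) else None,np.ptp(t,0).round(3) if len(t) else None,np.median(c["color"][l==i],0),p[:,2].max().round(4))
E
```

```text
scene bench z 3.5671051224483996e-05
rack 5011 ((0.5666089653968811, 0.1717684417963028), (0.059246838092803955, 0.2232580929994583), 88.54175567626953) medz 0.04802114777036459
tray 4828 ((nan, nan), (0.0, 0.0), 0.0) medz nan
[194. 176.] 138 [ 0.58815 -0.25935] [0.017 0.018 0.006] [113. 110. 105.] 0.0871
[268. 188.] 149 [ 0.5216  -0.14065] [0.017 0.016 0.007] [80. 66. 91.] 0.0883
[219. 221.] 185 [ 0.6312  -0.10565] [0.018 0.015 0.008] [18. 18. 19.] 0.0887
[446. 268.] 256 [0.48155 0.175  ] [0.016 0.016 0.007] [27.5 67.5 37. ] 0.0882
[427. 279.] 270 [0.5161 0.1739] [0.017 0.017 0.007] [109.  28.  27.] 0.0882
[407. 291.] 282 [0.5495 0.1727] [0.018 0.016 0.007] [88. 77. 71.] 0.0883
[386. 304.] 302 [0.5844 0.1724] [0.017 0.018 0.006] [ 73.  90. 107.] 0.0878
[339. 331.] 338 [0.65145 0.17055] [0.018 0.017 0.008] [127.   91.5  39.5] 0.0888
side bench z -0.0008970652245249289
rack 3312 ((0.5671822428703308, 0.17179596424102783), (0.05768585205078125, 0.21914364397525787), 88.73257446289062) medz 0.04673016658187462
tray 2919 ((0.5674186944961548, -0.15514348447322845), (0.29405155777931213, 
[... 354 characters left out ...]
 ] 0.0878
[183. 150.] 13 [ 0.843   -0.20545] [0.013 0.013 0.003] [201. 195. 189.] 0.1
[186. 156.] 12 [ 0.8309 -0.1862] [0.008 0.019 0.002] [200. 194. 189.] 0.1
[340. 185.] 96 [ 0.5226 -0.1417] [0.016 0.015 0.006] [103.   85.5 108.5] 0.0872
[281. 196.] 101 [ 0.6327 -0.1056] [0.016 0.017 0.005] [52. 51. 49.] 0.0865
[248. 320.] 150 [0.6524  0.16975] [0.017 0.016 0.006] [169.  130.5  51. ] 0.0874
[293. 323.] 149 [0.5842 0.1715] [0.017 0.017 0.006] [ 93. 129. 160.] 0.0877
[315. 324.] 153 [0.5503 0.1724] [0.018 0.019 0.007] [117. 105. 103.] 0.0884
[338. 326.] 153 [0.5166  0.17235] [0.017 0.016 0.007] [156.  47.  44.] 0.0878
[360. 327.] 150 [0.4824  0.17325] [0.016 0.017 0.007] [56. 95. 52.] 0.0879
```

Everything agrees. The tray centre is about (0.567,-0.155) at yaw about -16.5°, and lavender is in the middle cell. The cap positions match the rack holes. The order therefore needs blue at +96, red at +64, green at +32 and grey at -32 mm along the row.

```bash
cat > plan.py <<'E'
import numpy as np,sys
from rig import robot
from scipy.spatial.transform import Rotation as R
RA,TA=-0.024,1.283
PICK=dict(green=(.482,.174),red=(.5163,.1731),grey=(.550,.1724),blue=(.5842,.1717))
PL=dict(green=(.5306,-.1105),red=(.5396,-.0798),blue=(.5487,-.0491),grey=(.5124,-.1719))
def rel(targets):
    o=robot.get_obs();p=np.array(o["position"]);r=R.from_quat(o["tool_rot"]);X=r.as_matrix()[:,0];a=np.arctan2(X[1],X[0])
    print("t",round(o["time"],2),"p",p.round(4),"xang",round(a,3),"grip",round(o["grip_width"],4),"q",np.round(o["q"],2),"F",np.round(o["ft_force"],1))
    for (x,y,z,t) in targets:
        print((x,y,z,t),"->",r.inv().apply(np.array([x,y,z])-p).round(4).tolist(),"turn",round(-(t-a),3))
E
python3 - <<'E'
from plan import *
rel([PICK['green']+(.17,RA),PICK['green']+(.06,RA)])
E
```

```text
t 0.15 p [ 0.2053 -0.5897  0.2218] xang 0.335 grip 0.0868 q [-1.41  0.53  1.43 -0.    1.18 -0.18] F [ 0.1 -0.2  0.6]
(0.482, 0.174, 0.17, -0.024) -> [0.5123, -0.6303, 0.053] turn 0.359
(0.482, 0.174, 0.06, -0.024) -> [0.5122, -0.6301, 0.163] turn 0.359
```

send_rows --steps '[0.05, 0.25, -0.31, 0, 0.18, 0.05, 0.25, -0.31, 0, 0.18, 0.05, 0.25, -0.31, 0, 0.18, 0.05, 0.25, -0.31, 0, 0.18, 0.05, 0.512, -0.63, 0.05, 0.36, 0.05, 0.512, -0.63, 0.05, 0.36, 0.05, 0.512, -0.63, 0.05, 0.36, 0.05, 0.512, -0.63, 0.05, 0.36]' --force 15

```text
time: 1.15
position: [0.3743, -0.1218, 0.2008]
tool_rot: [1.0, -0.013, 0.0, -0.001]
ft_force: [0.7, -0.1, 0.1]
grip_width: 0.05
```

```bash
python3 - <<'E'
from plan import *
rel([PICK['green']+(.17,RA),PICK['green']+(.06,RA)])
E
```

```text
t 1.15 p [ 0.3743 -0.1218  0.2008] xang -0.026 grip 0.05 q [-0.6   0.25  2.01  0.    0.88  0.99] F [ 0.7 -0.1  0.1]
(0.482, 0.174, 0.17, -0.024) -> [0.0999, -0.2985, 0.0312] turn -0.002
(0.482, 0.174, 0.06, -0.024) -> [0.0998, -0.2983, 0.1412] turn -0.002
```

send_rows --steps '[0.05, 0.1, -0.298, 0.02, 0, 0.05, 0.1, -0.298, 0.02, 0, 0.05, 0.1, -0.298, 0.02, 0, 0.05, 0.1, -0.298, 0.02, 0, 0.05, 0.1, -0.298, 0.03, 0, 0.05, 0.1, -0.298, 0.03, 0, 0.05, 0.1, -0.298, 0.03, 0]'

```text
time: 2.02
position: [0.4814, 0.1735, 0.1708]
tool_rot: [1.0, -0.012, -0.001, -0.0]
ft_force: [-0.2, 0.5, -0.0]
grip_width: 0.0501
```

```bash
python3 - <<'E'
from plan import *
from h import *
from rig import cams
rel([PICK['green']+(.17,RA),PICK['green']+(.06,RA)])
c=cams.camera("wrist");cv2.imwrite("pics/w1.png",c["color"][:,:,::-1]);P=cloud(c)
x,y,z=P[...,0],P[...,1],P[...,2]
m=((z>.068)&(z<.1)&(x>.25)&(x<.85)&(abs(y-.17)<.05)).astype(np.uint8)
k,l,s,ce=cv2.connectedComponentsWithStats(m)
for i in range(1,k):
    if s[i,4]>50:
        t=P[l==i];t=t[t[:,2]>.081]
        if len(t):print(ce[i].round(),((t.min(0)+t.max(0))/2).round(4),np.ptp(t,0).round(3),np.median(c["color"][l==i],0))
E
```

```text
t 2.02 p [0.4814 0.1735 0.1708] xang -0.025 grip 0.0501 q [0.13 0.45 1.77 0.   0.92 1.72] F [-0.2  0.5 -0. ]
(0.482, 0.174, 0.17, -0.024) -> [0.0006, -0.0005, 0.0008] turn -0.001
(0.482, 0.174, 0.06, -0.024) -> [0.0007, -0.0005, 0.1108] turn -0.001
[329.  70.] [0.5851 0.1691 0.0842] [0.017 0.017 0.006] [120. 164. 185.]
[329. 131.] [0.5512 0.1702 0.0841] [0.017 0.017 0.006] [148. 143. 142.]
[329. 187.] [0.5173 0.1706 0.0838] [0.017 0.017 0.005] [176.  43.  42.]
[329. 238.] [0.4835 0.1716 0.0841] [0.017 0.016 0.006] [25. 78. 36.]
```

View pics/w1.png

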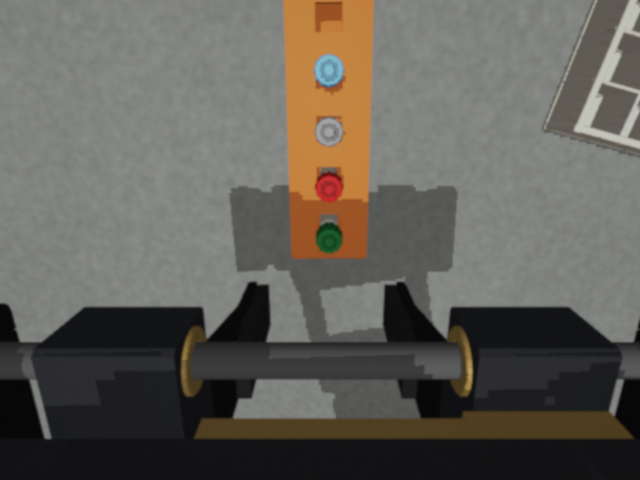

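The wrist view shows the caps in a line at column 329, with the finger midpoint at about 327, so it's aligned. Green is at (329,238). I'll go down and grip it.

send_rows --steps '[0.05, 0.001, 0.001, 0.055, 0, 0.05, 0.001, 0.001, 0.11, 0, 0.05, 0.001, 0.001, 0.11, 0, 0.05, 0.001, 0.001, 0.11, 0, 0.012, 0.001, 0.001, 0.11, 0, 0.012, 0.001, 0.001, 0.11, 0, 0.012, 0.001, 0.001, 0.11, 0, 0.012, 0.001, 0.001, 0.11, 0]' --force 15

```text
time: 3.08
position: [0.4824, 0.1719, 0.0615]
tool_rot: [1.0, -0.013, 0.0, -0.0]
ft_force: [-0.3, -0.1, 0.8]
grip_width: 0.018
```

send_rows --steps '[0.012, 0, 0, -0.055, 0, 0.012, 0, 0, -0.115, 0, 0.012, 0, 0, -0.12, 0, 0.012, 0.01, 0.05, -0.12, -0.18, 0.012, 0.02, 0.1, -0.12, -0.36, 0.012, 0.03, 0.15, -0.12, -0.54, 0.012, 0.04, 0.2, -0.12, -0.72, 0.012, 0.045, 0.24, -0.12, -0.9]'

```text
time: 4.08
position: [0.5207, -0.071, 0.1802]
tool_rot: [0.906, 0.424, -0.0, -0.001]
ft_force: [-0.0, -0.7, 0.6]
grip_width: 0.0165
```

```bash
python3 - <<'E'
from plan import *
rel([PL['green']+(.175,TA),PL['green']+(.062,TA)])
E
```

```text
t 4.08 p [ 0.5207 -0.071   0.1802] xang 0.875 grip 0.0165 q [-0.35  0.45  1.72  0.    0.97  0.35] F [-0.  -0.7  0.6]
(0.5306, -0.1105, 0.175, 1.283) -> [-0.024, 0.0329, 0.0051] turn -0.408
(0.5306, -0.1105, 0.062, 1.283) -> [-0.024, 0.0331, 0.1181] turn -0.408
```

send_rows --steps '[0.012, -0.012, 0.016, 0.005, -0.18, 0.012, -0.024, 0.033, 0.005, -0.36, 0.012, -0.024, 0.033, 0.005, -0.408, 0.012, -0.024, 0.033, 0.005, -0.408]'

```text
time: 4.58
position: [0.5298, -0.1105, 0.1739]
tool_rot: [0.802, 0.598, -0.001, -0.002]
ft_force: [-0.5, 0.5, -0.5]
grip_width: 0.0166
```

```bash
python3 - <<'E'
from plan import *
from h import *
from rig import cams
rel([PL['green']+(.062,TA)])
c=cams.camera("wrist");cv2.imwrite("pics/w2.png",c["color"][:,:,::-1])
P=cloud(c);x,y,z=P[...,0],P[...,1],P[...,2]
m=((z>.038)&(z<.05)).astype(np.uint8)
c=cams.camera("side");cv2.imwrite("pics/s2.png",cv2.resize(c["color"][120:280,220:420,::-1],None,fx=4,fy=4))
E
```

```text
t 4.58 p [ 0.5298 -0.1105  0.1739] xang 1.282 grip 0.0166 q [-0.41  0.48  1.69  0.    0.97 -0.12] F [-0.5  0.5 -0.5]
(0.5306, -0.1105, 0.062, 1.283) -> [0.0001, 0.0013, 0.1119] turn -0.001
```

View pics/w2.png

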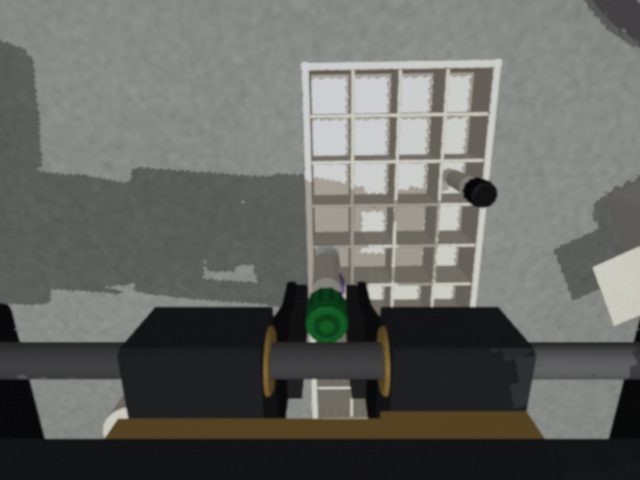

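View pics/s2.png

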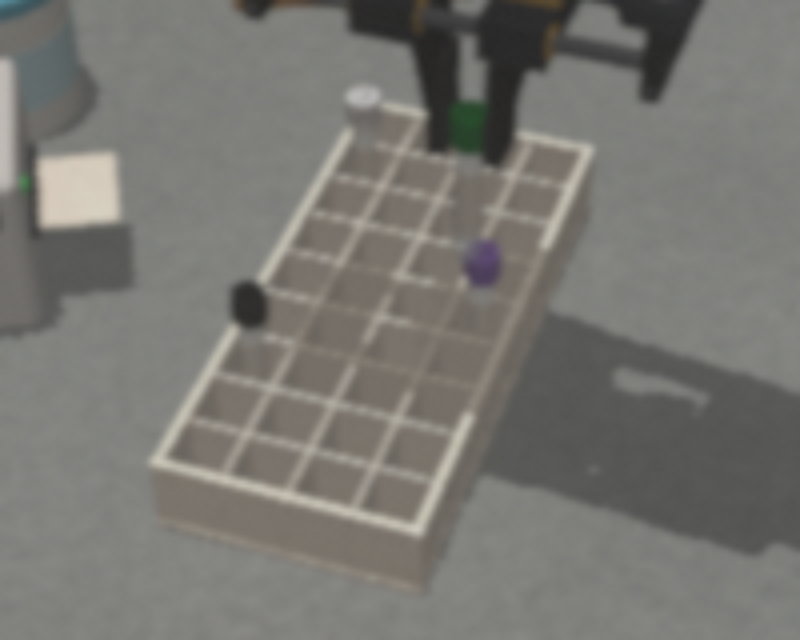

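The wrist view shows the green tube's foot at (325,255), within the front row's span (307–352), and the jaws square to the tray. I'll lower and release.

send_rows --steps '[0.012, 0, 0.001, 0.05, 0, 0.012, 0, 0.001, 0.09, 0, 0.012, 0, 0.001, 0.111, 0, 0.012, 0, 0.001, 0.111, 0, 0.012, 0, 0.001, 0.111, 0, 0.04, 0, 0.001, 0.111, 0, 0.04, 0, 0.001, 0.111, 0, 0.04, 0, 0.001, 0.111, 0]'

```text
time: 5.68
position: [0.5308, -0.1103, 0.0638]
tool_rot: [0.801, 0.598, -0.001, -0.001]
ft_force: [-0.0, 0.2, 0.1]
grip_width: 0.0363
```

send_rows --steps '[0.045, 0, 0, -0.05, 0, 0.045, 0, 0, -0.11, 0, 0.045, 0, 0, -0.11, 0]'

```text
time: 6.05
position: [0.5345, -0.1118, 0.1786]
tool_rot: [0.801, 0.598, 0.002, 0.004]
ft_force: [0.7, -0.4, 0.3]
grip_width: 0.0448
```

```bash
cat > see.py <<'E'
from plan import *
from h import *
from rig import cams
import sys
def see(tag):
    c=cams.camera("side");cv2.imwrite(f"pics/s{tag}.png",cv2.resize(c["color"][120:360,200:440,::-1],None,fx=2.5,fy=2.5))
    P=cloud(c);x,y,z=P[...,0],P[...,1],P[...,2]
    m=((z>.068)&(z<.1)&(x>.4)&(x<.7)&(abs(y)<.3)).astype(np.uint8)
    k,l,s,ce=cv2.connectedComponentsWithStats(m)
    for i in range(1,k):
        if 40<s[i,4]<400:
            t=P[l==i];t=t[t[:,2]>.08]
            if len(t):
                a=(t.min(0)+t.max(0))/2; d=a[:2]-[.567,-.155]
                print(a.round(4),"traymm",(1000*np.array([d@[.959,-.283],d@[.283,.959]])).round(),np.median(c["color"][l==i],0))
E
python3 - <<'E'
from see import *
see("3")
rel([PICK['red']+(.17,RA)])
E
```

```text
[ 0.59   -0.2598  0.0834] traymm [ 52. -94.] [128.  124.  121.5]
[ 0.5226 -0.1424  0.0836] traymm [-46.  -0.] [ 89.  73. 100.]
[ 0.6327 -0.1068  0.0843] traymm [49. 65.] [51.5 50.  48.5]
[ 0.5306 -0.1048  0.0841] traymm [-49.  38.] [50. 76. 51.]
[0.6522 0.1701 0.0843] traymm [-10. 336.] [174. 134.  53.]
[0.5842 0.1713 0.0839] traymm [-76. 318.] [ 96.  133.  164.5]
[0.5503 0.172  0.0841] traymm [-109.  309.] [121. 109. 106.]
[0.5166 0.1731 0.0841] traymm [-141.  300.] [161.5  48.   45. ]
t 6.1 p [ 0.5325 -0.111   0.1762] xang 1.282 grip 0.0449 q [-0.41  0.48  1.69  0.    0.97 -0.12] F [0.3 0.8 0.1]
(0.5163, 0.1731, 0.17, -0.024) -> [0.2678, -0.0964, 0.006] turn 1.306
```

View pics/s3.png

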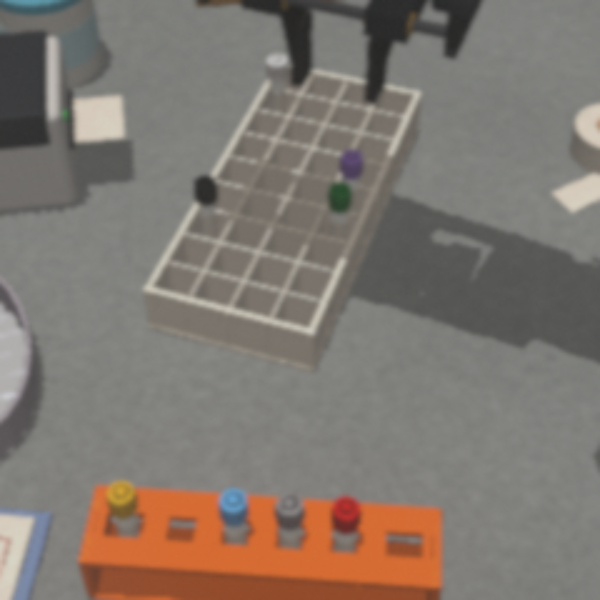

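Green reads +38 mm along the row instead of +32. I'll check whether it's leaning.

```bash
python3 - <<'E'
from see import *
a=[]
for n,(u0,v0) in dict(scene=(225,160),side=(300,160)).items():
    c=cams.camera(n)
    K=c["intrinsics"];E=np.linalg.inv(c["extrinsics"])
    im=cv2.resize(c["color"][v0:v0+75,u0:u0+100,::-1],None,fx=7,fy=7,interpolation=cv2.INTER_CUBIC)
    ex=np.array([.959,-.283,0]);ey=np.array([.283,.959,0])
    for yy in(.032,.0):
        for zz in (.004,.086):
            p=np.array([.567,-.155,zz])-.048*ex+yy*ey
            q=E[:3,:3]@p+E[:3,3];uv=K@q;uv=uv[:2]/uv[2]
            cv2.circle(im,(int((uv[0]-u0+.5)*7),int((uv[1]-v0+.5)*7)),4,(0,0,255),-1)
    cv2.imwrite(f"pics/z_{n}.png",im)
E
```

```text
(no output)
```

View pics/z_scene.png

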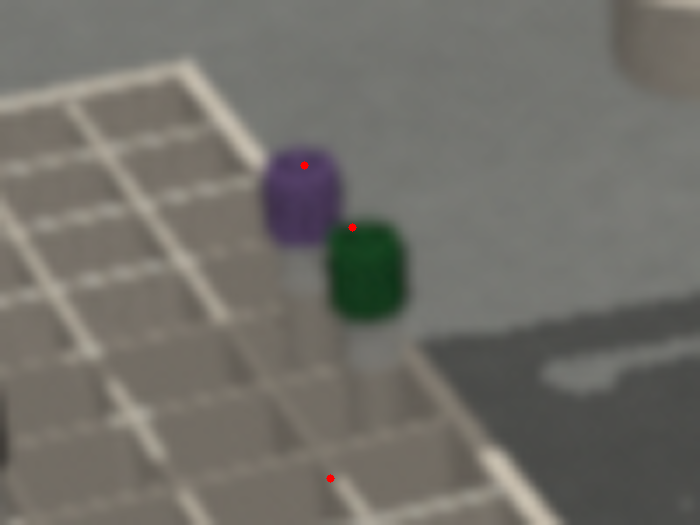

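View pics/z_side.png

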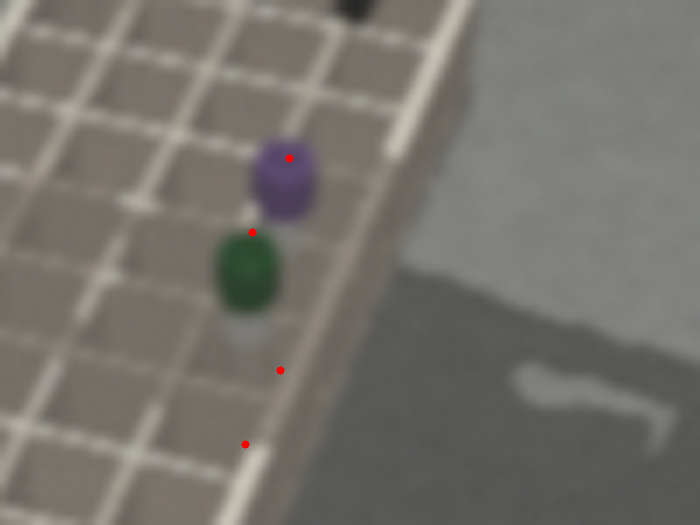

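Both views show green upright and inside its cell, about 6 mm off centre toward +y, which is acceptable. Red is next.

send_rows --steps '[0.045, 0.04, -0.014, 0, 0.17, 0.045, 0.08, -0.028, 0, 0.34, 0.045, 0.12, -0.042, 0, 0.51, 0.045, 0.16, -0.056, 0, 0.68, 0.045, 0.2, -0.07, 0.0, 0.85, 0.045, 0.23, -0.083, 0, 1.02, 0.045, 0.268, -0.097, 0, 1.19, 0.045, 0.268, -0.097, 0, 1.306]'

```text
time: 7.2
position: [0.5116, 0.1768, 0.1719]
tool_rot: [1.0, -0.012, -0.004, -0.001]
ft_force: [-0.3, -0.2, -0.1]
grip_width: 0.0447
```

```bash
python3 - <<'E'
from plan import *
rel([(.5172,.1722,.06,RA)])
E
```

```text
t 7.2 p [0.5116 0.1768 0.1719] xang -0.024 grip 0.0447 q [0.12 0.49 1.69 0.   0.97 1.72] F [-0.3 -0.2 -0.1]
(0.5172, 0.1722, 0.06, -0.024) -> [0.0067, 0.0046, 0.1118] turn -0.0
```

send_rows --steps '[0.045, 0.006, 0.0045, 0, 0, 0.045, 0.006, 0.0045, 0.0, 0]'

```text
time: 7.45
position: [0.5173, 0.1714, 0.1705]
tool_rot: [1.0, -0.012, -0.005, -0.001]
ft_force: [0.7, -0.5, 0.2]
grip_width: 0.045
```

```bash
python3 - <<'E'
from plan import *
rel([(.5172,.1722,.06,RA)])
E
```

```text
t 7.45 p [0.5173 0.1714 0.1705] xang -0.024 grip 0.045 q [0.11 0.49 1.68 0.   0.98 1.71] F [ 0.7 -0.5  0.2]
(0.5172, 0.1722, 0.06, -0.024) -> [0.001, -0.0006, 0.1105] turn 0.0
```

send_rows --steps '[0.045, 0.001, 0, 0.05, 0, 0.045, 0.001, 0, 0.1, 0, 0.045, 0.001, 0, 0.11, 0, 0.045, 0.001, 0, 0.11, 0, 0.012, 0.001, 0, 0.11, 0, 0.012, 0.001, 0, 0.11, 0, 0.012, 0.001, 0, 0.11, 0, 0.012, 0.001, 0, 0.11, 0]' --force 20

```text
time: 8.45
position: [0.5175, 0.1717, 0.0612]
tool_rot: [1.0, -0.012, -0.005, -0.001]
ft_force: [0.4, -1.6, 2.9]
grip_width: 0.0161
```

```bash
python3 - <<'E'
from plan import *
rel([PL['red']+(.175,TA),(.5172,.1722,.175,RA)])
E
```

```text
t 8.45 p [0.5175 0.1717 0.0612] xang -0.023 grip 0.0161 q [0.11 0.67 1.75 0.   0.73 1.7 ] F [ 0.4 -1.6  2.9]
(0.5396, -0.0798, 0.175, 1.283) -> [0.0269, 0.2507, -0.1144] turn -1.306
(0.5172, 0.1722, 0.175, -0.024) -> [-0.0014, -0.0007, -0.1138] turn 0.001
```

send_rows --steps '[0.012, 0, 0, -0.05, 0, 0.012, -0.001, 0, -0.11, 0, 0.012, -0.001, 0, -0.115, 0, 0.012, 0.003, 0.04, -0.115, -0.18, 0.012, 0.008, 0.08, -0.115, -0.36, 0.012, 0.013, 0.125, -0.115, -0.54, 0.012, 0.018, 0.17, -0.115, -0.72, 0.012, 0.023, 0.215, -0.115, -0.9]'

```text
time: 9.45
position: [0.5357, -0.0451, 0.1745]
tool_rot: [0.904, 0.427, -0.005, -0.004]
ft_force: [-0.0, 0.1, 0.3]
grip_width: 0.0168
```

```bash
python3 - <<'E'
from plan import *
rel([PL['red']+(.175,TA)])
E
```

```text
t 9.45 p [ 0.5357 -0.0451  0.1745] xang 0.883 grip 0.0168 q [-0.29  0.48  1.69 -0.    0.98  0.4 ] F [-0.   0.1  0.3]
(0.5396, -0.0798, 0.175, 1.283) -> [-0.0243, 0.025, -0.0006] turn -0.4
```

send_rows --steps '[0.012, -0.012, 0.013, 0, -0.18, 0.012, -0.024, 0.025, 0, -0.36, 0.012, -0.024, 0.025, 0, -0.4, 0.012, -0.024, 0.025, 0, -0.4, 0.012, -0.024, 0.025, 0, -0.4]'

```text
time: 10.07
position: [0.5393, -0.0792, 0.1738]
tool_rot: [0.801, 0.598, -0.004, -0.005]
ft_force: [-0.6, 0.3, -0.5]
grip_width: 0.0161
```

```bash
python3 - <<'E'
from see import *
rel([PL['red']+(.062,TA)])
o=robot.get_obs();print(R.from_quat(o["tool_rot"]).as_matrix()[:,2].round(4))
for n in("side","scene"):
    c=cams.camera(n);P=cloud(c)
    col=c["color"].astype(int)
    m=(col[...,0]>2.2*col[...,1])&(col[...,0]>50)&(P[...,2]>.15)
    t=P[m&(abs(P[...,1]+.08)<.05)];print(n,len(t),t.min(0).round(4),t.max(0).round(4))
    g=(c["extrinsics"])
    if n=="side": cv2.imwrite("pics/s4.png",cv2.resize(c["color"][100:260,240:400,::-1],None,fx=3.5,fy=3.5))
E
```

```text
t 10.07 p [ 0.5393 -0.0792  0.1738] xang 1.283 grip 0.0161 q [-0.35  0.49  1.67 -0.    0.99 -0.06] F [-0.6  0.3 -0.5]
(0.5396, -0.0798, 0.062, 1.283) -> [-0.0004, 0.0019, 0.1118] turn -0.0
[-0.0127  0.003  -0.9999]
side 67 [ 0.5336 -0.082   0.1834] [ 0.5457 -0.0684  0.2015]
scene 151 [ 0.5283 -0.0844  0.183 ] [ 0.5501 -0.0688  0.2051]
```

View pics/s4.png

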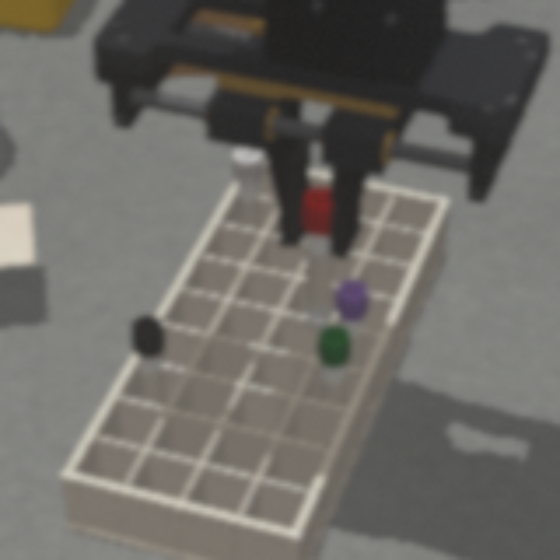

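Red's cap sits about 2.5 mm toward +y from the TCP, so I'll correct by 3 mm along the row while lowering.

send_rows --steps '[0.012, -0.003, 0.001, 0.05, 0, 0.012, -0.003, 0.002, 0.09, 0, 0.012, -0.003, 0.002, 0.111, 0, 0.012, -0.003, 0.002, 0.111, 0, 0.012, -0.003, 0.002, 0.111, 0, 0.012, -0.003, 0.002, 0.111, 0]'

```text
time: 10.92
position: [0.54, -0.0825, 0.0642]
tool_rot: [0.801, 0.598, -0.003, -0.004]
ft_force: [0.4, -0.0, -0.2]
grip_width: 0.0161
```

send_rows --steps '[0.035, 0, 0, 0, 0, 0.035, 0, 0, 0, 0, 0.035, 0, 0, 0, 0]'

```text
time: 11.3
position: [0.5401, -0.0825, 0.0645]
tool_rot: [0.801, 0.598, -0.003, -0.004]
ft_force: [-0.0, 0.4, -0.5]
grip_width: 0.0333
```

send_rows --steps '[0.045, 0, 0, -0.05, 0, 0.045, 0, 0, -0.11, 0, 0.045, 0, 0, -0.11, 0, 0.045, 0, 0, -0.11, 0]'

```text
time: 11.8
position: [0.5407, -0.0825, 0.1744]
tool_rot: [0.801, 0.598, -0.003, -0.004]
ft_force: [-0.8, -0.2, 0.3]
grip_width: 0.045
```

```bash
python3 - <<'E'
from see import *
see("5")
rel([(.550,.1718,.17,RA),(.5506,.1718,.17,RA)])
E
```

```text
[ 0.5225 -0.1418  0.0835] traymm [-46.   0.] [ 90.  73. 101.]
[ 0.6327 -0.107   0.0837] traymm [49. 65.] [51. 51. 49.]
[ 0.5357 -0.0921  0.0843] traymm [-48.  51.] [95. 67. 47.]
[0.6523 0.1694 0.0839] traymm [-10. 335.] [175. 136.  53.]
[0.5842 0.1715 0.0842] traymm [-76. 318.] [ 97. 134. 166.]
[0.5502 0.1725 0.0835] traymm [-109.  309.] [122. 109. 106.]
t 11.85 p [ 0.5401 -0.0823  0.1735] xang 1.283 grip 0.045 q [-0.35  0.49  1.67 -0.    0.99 -0.07] F [ 0.5 -0.4 -0.3]
(0.55, 0.1718, 0.17, -0.024) -> [0.2465, -0.0626, 0.0041] turn 1.307
(0.5506, 0.1718, 0.17, -0.024) -> [0.2467, -0.062, 0.0041] turn 1.307
```

View pics/s5.png

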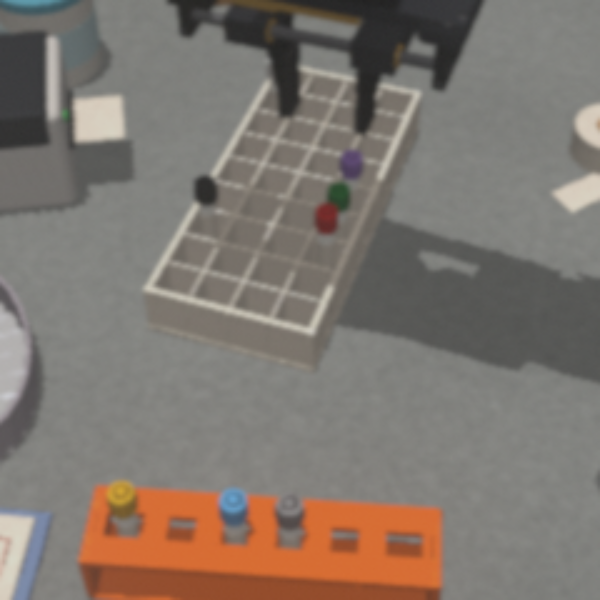

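Green is at about 38 mm and red at about 64 mm along the row, both standing (339,196) and (327,218). Grey is next.

send_rows --steps '[0.045, 0.035, -0.009, 0, 0.17, 0.045, 0.07, -0.018, 0, 0.34, 0.045, 0.105, -0.027, 0, 0.51, 0.045, 0.14, -0.036, 0, 0.68, 0.045, 0.175, -0.045, 0, 0.85, 0.045, 0.21, -0.054, 0, 1.02, 0.045, 0.247, -0.061, 0, 1.19, 0.045, 0.247, -0.061, 0, 1.307]'

```text
time: 12.85
position: [0.5503, 0.1742, 0.1718]
tool_rot: [1.0, -0.012, -0.008, -0.001]
ft_force: [0.1, -1.0, 0.9]
grip_width: 0.0449
```

send_rows --steps '[0.045, 0, 0, 0, 0, 0.045, 0, 0, 0, 0]'

```text
time: 13.1
position: [0.5493, 0.174, 0.1703]
tool_rot: [1.0, -0.012, -0.01, -0.001]
ft_force: [-0.2, 0.1, -0.7]
grip_width: 0.0451
```

```bash
python3 - <<'E'
from plan import *
rel([(.552,.1715,.061,RA)])
E
```

```text
t 13.1 p [0.5493 0.174  0.1703] xang -0.023 grip 0.0451 q [0.11 0.53 1.6  0.01 1.03 1.7 ] F [-0.2  0.1 -0.7]
(0.552, 0.1715, 0.061, -0.024) -> [0.0049, 0.0026, 0.1092] turn 0.001
```

send_rows --steps '[0.045, 0.003, 0.0025, 0.03, 0, 0.045, 0.004, 0.0025, 0.08, 0, 0.045, 0.005, 0.0025, 0.109, 0, 0.045, 0.005, 0.0025, 0.109, 0, 0.012, 0.005, 0.0025, 0.109, 0, 0.012, 0.005, 0.0025, 0.109, 0, 0.012, 0.005, 0.0025, 0.109, 0, 0.012, 0.005, 0.0025, 0.109, 0]'

```text
time: 14.1
position: [0.5526, 0.1716, 0.0621]
tool_rot: [1.0, -0.011, -0.009, -0.001]
ft_force: [0.0, -1.0, 3.8]
grip_width: 0.0162
```

```bash
python3 - <<'E'
from plan import *
rel([(.552,.1715,.175,RA),PL['grey']+(.175,TA)])
E
```

```text
t 14.1 p [0.5526 0.1716 0.0621] xang -0.023 grip 0.0162 q [0.11 0.7  1.66 0.01 0.8  1.7 ] F [ 0.  -1.   3.8]
(0.552, 0.1715, 0.175, -0.024) -> [-0.0025, -0.0001, -0.1129] turn 0.001
(0.5124, -0.1719, 0.175, 1.283) -> [-0.0342, 0.3442, -0.113] turn -1.306
```

send_rows --steps '[0.012, -0.001, 0, -0.05, 0, 0.012, -0.002, 0, -0.11, 0, 0.012, -0.002, 0, -0.115, 0, 0.012, -0.007, 0.05, -0.115, -0.17, 0.012, -0.012, 0.1, -0.115, -0.34, 0.012, -0.017, 0.15, -0.115, -0.51, 0.012, -0.022, 0.2, -0.115, -0.68, 0.012, -0.027, 0.25, -0.115, -0.85]'

```text
time: 15.1
position: [0.5207, -0.0792, 0.1762]
tool_rot: [0.915, 0.404, -0.008, -0.005]
ft_force: [0.5, -0.1, -0.7]
grip_width: 0.0162
```

```bash
python3 - <<'E'
from plan import *
rel([PL['grey']+(.175,TA)])
E
```

```text
t 15.1 p [ 0.5207 -0.0792  0.1762] xang 0.833 grip 0.0162 q [-0.36  0.47  1.71 -0.    0.98  0.38] F [ 0.5 -0.1 -0.7]
(0.5124, -0.1719, 0.175, 1.283) -> [-0.0742, 0.0562, 0.001] turn -0.45
```

send_rows --steps '[0.012, -0.035, 0.027, 0, -0.15, 0.012, -0.06, 0.045, 0, -0.3, 0.012, -0.074, 0.056, 0, -0.45, 0.012, -0.074, 0.056, 0, -0.45, 0.012, -0.074, 0.056, 0, -0.45, 0.012, -0.074, 0.056, 0, -0.45]'

```text
time: 15.85
position: [0.5122, -0.1704, 0.1758]
tool_rot: [0.801, 0.598, -0.007, -0.007]
ft_force: [-0.9, 0.9, -0.3]
grip_width: 0.0162
```

```bash
python3 - <<'E'
from see import *
rel([PL['grey']+(.063,TA)])
o=robot.get_obs();print(R.from_quat(o["tool_rot"]).as_matrix()[:,2].round(4))
c=cams.camera("scene");cv2.imwrite("pics/c6.png",cv2.resize(c["color"][80:260,180:380,::-1],None,fx=3.5,fy=3.5))
P=cloud(c)
m=(P[...,2]>.185)&(P[...,2]<.198)&(abs(P[...,1]+.17)<.02)&(abs(P[...,0]-.51)<.03)
ys,xs=np.nonzero(m);
for v in np.unique(ys):
    s=xs[ys==v];print(v,[(u,c["color"][v,u].tolist(),P[v,u].round(3).tolist()) for u in s[::6]])
E
```

```text
t 15.85 p [ 0.5122 -0.1704  0.1758] xang 1.283 grip 0.0162 q [-0.52  0.48  1.68 -0.01  1.   -0.23] F [-0.9  0.9 -0.3]
(0.5124, -0.1719, 0.063, 1.283) -> [-0.0011, 0.0029, 0.1128] turn -0.0
[-0.0199  0.0036 -0.9998]
107 [(np.int64(263), [36, 36, 36], [0.503, -0.166, 0.197])]
108 [(np.int64(245), [50, 50, 48], [0.526, -0.179, 0.197]), (np.int64(263), [43, 43, 42], [0.504, -0.165, 0.196]), (np.int64(269), [28, 28, 28], [0.501, -0.153, 0.198])]
109 [(np.int64(245), [54, 54, 52], [0.525, -0.181, 0.195]), (np.int64(259), [67, 68, 67], [0.512, -0.163, 0.197]), (np.int64(265), [24, 23, 24], [0.506, -0.157, 0.197]), (np.int64(271), [90, 91, 88], [0.498, -0.153, 0.196])]
110 [(np.int64(245), [59, 60, 57], [0.525, -0.182, 0.193]), (np.int64(258), [66, 66, 66], [0.513, -0.164, 0.195]), (np.int64(264), [30, 30, 30], [0.504, -0.162, 0.194]), (np.int64(270), [52, 52, 51], [0.498, -0.156, 0.194])]
111 [(np.int64(245), [63, 63, 61], [0.524, -0.184, 0.191]), (np.int64(251), [23, 22, 23], [0.527, -0.161, 0.198]), (np.int64(257), [67, 67, 66], [0.516, -0.163, 0.194]), (np.int64(263), [45, 45, 45], [0.50
[... 999 characters left out ...]
0.525, -0.163, 0.191]), (np.int64(258), [63, 63, 63], [0.514, -0.164, 0.188]), (np.int64(265), [24, 23, 24], [0.505, -0.159, 0.187]), (np.int64(271), [79, 79, 77], [0.498, -0.153, 0.187])]
116 [(np.int64(247), [22, 21, 21], [0.526, -0.176, 0.186]), (np.int64(253), [28, 27, 29], [0.523, -0.164, 0.189]), (np.int64(259), [61, 61, 61], [0.513, -0.163, 0.186]), (np.int64(268), [25, 23, 25], [0.502, -0.155, 0.186])]
117 [(np.int64(248), [17, 18, 18], [0.527, -0.171, 0.186]), (np.int64(254), [39, 39, 39], [0.523, -0.161, 0.188])]
118 [(np.int64(248), [15, 15, 16], [0.528, -0.17, 0.185]), (np.int64(254), [43, 43, 43], [0.524, -0.16, 0.187])]
119 [(np.int64(250), [18, 18, 18], [0.531, -0.16, 0.187])]
```

View pics/c6.png

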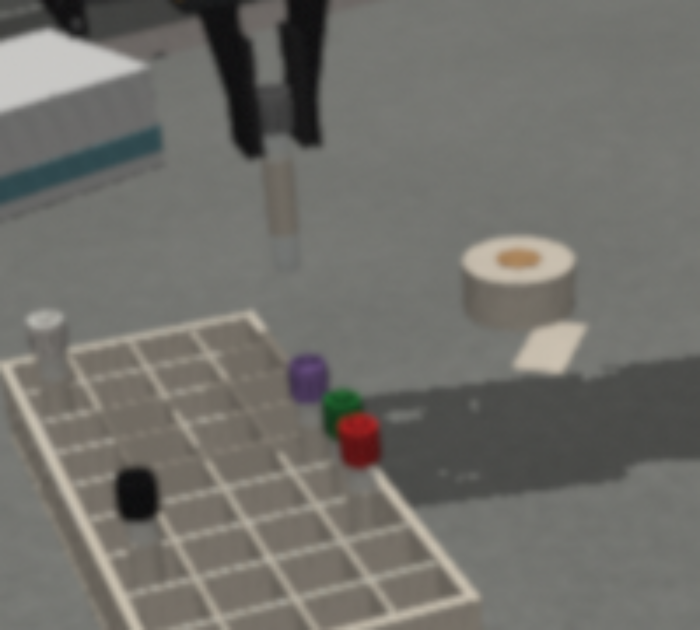

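Grey hangs straight in the jaws, centred on the TCP. I'll lower it.

send_rows --steps '[0.012, -0.002, 0.001, 0.05, 0, 0.012, -0.002, 0.002, 0.09, 0, 0.012, -0.002, 0.003, 0.111, 0, 0.012, -0.002, 0.003, 0.111, 0, 0.012, -0.002, 0.003, 0.111, 0, 0.012, -0.002, 0.003, 0.111, 0]'

```text
time: 16.65
position: [0.5132, -0.1731, 0.066]
tool_rot: [0.801, 0.599, -0.006, -0.006]
ft_force: [0.1, -0.4, -0.8]
grip_width: 0.0162
```

send_rows --steps '[0.035, 0, 0, 0, 0, 0.035, 0, 0, 0, 0, 0.035, 0, 0, 0, 0]'

```text
time: 17.02
position: [0.5133, -0.1732, 0.0663]
tool_rot: [0.801, 0.599, -0.006, -0.006]
ft_force: [-0.0, -0.3, -0.1]
grip_width: 0.0328
```

send_rows --steps '[0.045, 0, 0, -0.05, 0, 0.045, 0, 0, -0.11, 0, 0.045, 0, 0, -0.11, 0, 0.045, 0, 0, -0.11, 0]'

```text
time: 17.52
position: [0.5147, -0.1732, 0.1762]
tool_rot: [0.801, 0.599, -0.006, -0.006]
ft_force: [-0.3, 0.4, -0.6]
grip_width: 0.0449
```

```bash
python3 - <<'E'
from see import *
see("7")
rel([(.586,.171,.17,RA)])
E
```

```text
[ 0.5891 -0.2605  0.0832] traymm [ 51. -95.] [124.5 122.  119. ]
[ 0.518  -0.1579  0.0837] traymm [-46. -17.] [86. 78. 90.]
[ 0.6326 -0.1068  0.0839] traymm [49. 65.] [53.  51.  49.5]
[ 0.5349 -0.0924  0.0837] traymm [-49.  51.] [95.  67.5 51. ]
[0.652  0.1702 0.0838] traymm [-11. 336.] [170. 132.  51.]
[0.5842 0.1711 0.0843] traymm [-76. 318.] [ 94.5 131.  161.5]
t 17.57 p [ 0.5142 -0.1729  0.1753] xang 1.283 grip 0.0447 q [-0.53  0.49  1.67 -0.01  1.   -0.23] F [ 0.6  0.1 -0.1]
(0.586, 0.171, 0.17, -0.024) -> [0.3502, -0.0285, 0.005] turn 1.307
```

View pics/s7.png

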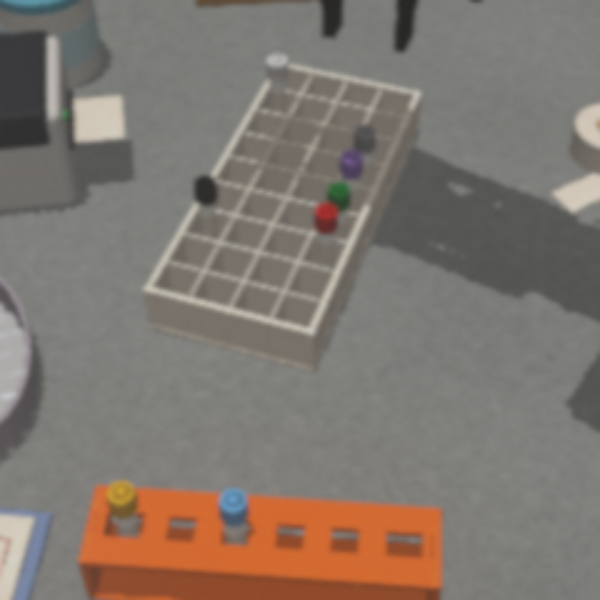

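Grey is standing next to lavender at (363,140). Blue is the last one.

send_rows --steps '[0.045, 0.05, -0.004, 0, 0.17, 0.045, 0.1, -0.008, 0, 0.34, 0.045, 0.15, -0.012, 0, 0.51, 0.045, 0.2, -0.016, 0, 0.68, 0.045, 0.25, -0.02, 0, 0.85, 0.045, 0.3, -0.024, 0, 1.02, 0.045, 0.35, -0.028, 0, 1.19, 0.045, 0.35, -0.028, 0, 1.307]'

```text
time: 18.58
position: [0.5855, 0.1743, 0.1726]
tool_rot: [1.0, -0.012, -0.011, -0.002]
ft_force: [-0.8, 0.5, -0.7]
grip_width: 0.0455
```

send_rows --steps '[0.045, 0, 0, 0, 0, 0.045, 0, 0, 0, 0]'

```text
time: 18.82
position: [0.5844, 0.174, 0.171]
tool_rot: [1.0, -0.011, -0.013, -0.001]
ft_force: [-0.1, 0.4, -0.1]
grip_width: 0.0447
```

```bash
python3 - <<'E'
from plan import *
rel([(.586,.171,.061,RA)])
E
```

```text
t 18.82 p [0.5844 0.174  0.171 ] xang -0.022 grip 0.0447 q [0.1  0.58 1.5  0.01 1.09 1.69] F [-0.1  0.4 -0.1]
(0.586, 0.171, 0.061, -0.024) -> [0.0046, 0.0032, 0.1099] turn 0.002
```

send_rows --steps '[0.045, 0.003, 0.003, 0.03, 0, 0.045, 0.004, 0.003, 0.08, 0, 0.045, 0.005, 0.003, 0.11, 0, 0.045, 0.005, 0.003, 0.11, 0, 0.012, 0.005, 0.003, 0.11, 0, 0.012, 0.005, 0.003, 0.11, 0, 0.012, 0.005, 0.003, 0.11, 0, 0.012, 0.005, 0.003, 0.11, 0]'

```text
time: 19.82
position: [0.5869, 0.1712, 0.0618]
tool_rot: [1.0, -0.011, -0.012, -0.001]
ft_force: [-0.5, -1.3, 2.8]
grip_width: 0.0164
```

```bash
python3 - <<'E'
from plan import *
rel([(.586,.171,.175,RA),PL['blue']+(.175,TA)])
E
```

```text
t 19.82 p [0.5869 0.1712 0.0618] xang -0.021 grip 0.0164 q [0.1  0.73 1.57 0.01 0.87 1.69] F [-0.5 -1.3  2.8]
(0.586, 0.171, 0.175, -0.024) -> [-0.0037, -0.0001, -0.1131] turn 0.003
(0.5487, -0.0491, 0.175, 1.283) -> [-0.0363, 0.2208, -0.1129] turn -1.304
```

send_rows --steps '[0.012, -0.0015, 0, -0.05, 0, 0.012, -0.003, 0, -0.11, 0, 0.012, -0.003, 0, -0.115, 0, 0.012, -0.008, 0.035, -0.115, -0.17, 0.012, -0.013, 0.07, -0.115, -0.34, 0.012, -0.018, 0.105, -0.115, -0.51, 0.012, -0.024, 0.14, -0.115, -0.68, 0.012, -0.03, 0.175, -0.115, -0.85]'

```text
time: 20.82
position: [0.5551, -0.0044, 0.1763]
tool_rot: [0.914, 0.405, -0.011, -0.007]
ft_force: [0.0, 0.4, -0.5]
grip_width: 0.0162
```

```bash
python3 - <<'E'
from plan import *
rel([PL['blue']+(.175,TA)])
E
```

```text
t 20.82 p [ 0.5551 -0.0044  0.1763] xang 0.835 grip 0.0162 q [-0.21  0.5   1.64 -0.    1.03  0.53] F [ 0.   0.4 -0.5]
(0.5487, -0.0491, 0.175, 1.283) -> [-0.0374, 0.0254, 0.0013] turn -0.448
```

send_rows --steps '[0.012, -0.015, 0.01, 0, -0.15, 0.012, -0.028, 0.019, 0, -0.3, 0.012, -0.037, 0.025, 0, -0.448, 0.012, -0.037, 0.025, 0, -0.448, 0.012, -0.037, 0.025, 0, -0.448, 0.012, -0.037, 0.025, 0, -0.448]'

```text
time: 21.58
position: [0.5486, -0.048, 0.1761]
tool_rot: [0.801, 0.598, -0.01, -0.009]
ft_force: [0.1, 0.2, -0.6]
grip_width: 0.0157
```

```bash
python3 - <<'E'
from see import *
rel([PL['blue']+(.065,TA)])
c=cams.camera("scene");cv2.imwrite("pics/c8.png",cv2.resize(c["color"][80:290,180:380,::-1],None,fx=2.8,fy=2.8))
E
```

```text
t 21.57 p [ 0.5486 -0.048   0.1761] xang 1.282 grip 0.0157 q [-0.29  0.5   1.65 -0.    1.02  0.  ] F [ 0.1  0.2 -0.6]
(0.5487, -0.0491, 0.065, 1.283) -> [-0.0006, 0.0034, 0.111] turn -0.001
```

View pics/c8.png

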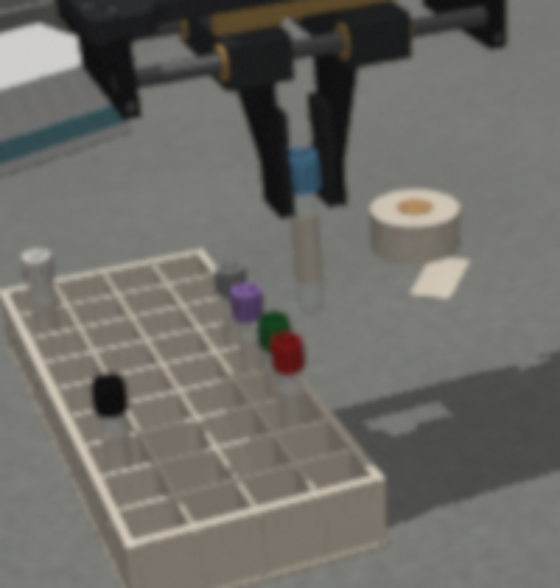

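send_rows --steps '[0.012, -0.001, 0.001, 0.05, 0, 0.012, -0.001, 0.002, 0.09, 0, 0.012, -0.001, 0.003, 0.112, 0, 0.012, -0.001, 0.003, 0.112, 0, 0.012, -0.001, 0.003, 0.112, 0, 0.012, -0.001, 0.003, 0.112, 0]'

```text
time: 22.38
position: [0.5491, -0.0495, 0.0653]
tool_rot: [0.801, 0.598, -0.009, -0.008]
ft_force: [0.2, -0.0, -0.2]
grip_width: 0.016
```

send_rows --steps '[0.035, 0, 0, 0, 0, 0.035, 0, 0, 0, 0, 0.035, 0, 0, 0, 0]'

```text
time: 22.75
position: [0.5492, -0.0496, 0.0656]
tool_rot: [0.801, 0.598, -0.009, -0.008]
ft_force: [0.1, -0.0, 0.1]
grip_width: 0.0331
```

send_rows --steps '[0.045, -0.001, 0, -0.05, 0, 0.045, -0.002, 0, -0.11, 0, 0.045, -0.002, 0, -0.15, 0, 0.045, -0.002, 0, -0.15, 0, 0.045, -0.002, 0, -0.15, 0]'

```text
time: 23.38
position: [0.5514, -0.0517, 0.215]
tool_rot: [0.801, 0.598, -0.009, -0.009]
ft_force: [-0.8, -0.3, 0.0]
grip_width: 0.0451
```

```bash
python3 - <<'E'
from see import *
see("9")
rel([])
for n,(u0,v0,u1,v1) in dict(scene=(170,150,340,300),side=(250,130,380,270)).items():
    c=cams.camera(n);cv2.imwrite(f"pics/f_{n}.png",cv2.resize(c["color"][v0:v1,u0:u1,::-1],None,fx=4,fy=4,interpolation=cv2.INTER_CUBIC))
    P=cloud(c); d=P[...,:2]-[.567,-.155]
    tx=d@[.959,-.283]*1000;ty=d@[.283,.959]*1000
    m=(P[...,2]>.081)&(abs(tx+48)<25)&(abs(ty)<135)
    hs=np.histogram(ty[m],bins=np.arange(-60,140,3));print(n,[(int(a),int(b)) for a,b in zip(hs[1],hs[0]) if b])
E
```

```text
[ 0.518  -0.157   0.0838] traymm [-46. -16.] [103.   93.  103.5]
[ 0.6328 -0.1067  0.0834] traymm [49. 65.] [52.5 51.5 50. ]
[ 0.5402 -0.0763  0.084 ] traymm [-48.  68.] [80. 79. 64.]
[0.652  0.1702 0.0841] traymm [-11. 336.] [177.  136.5  53. ]
t 23.43 p [ 0.551  -0.0515  0.2142] xang 1.282 grip 0.045 q [-0.29  0.45  1.6  -0.    1.11 -0.  ] F [0.7 0.2 0.3]
scene [(-42, 1), (-39, 5), (-36, 10), (-33, 8), (-30, 18), (-27, 17), (-24, 5), (-9, 3), (-6, 5), (-3, 9), (0, 16), (3, 23), (6, 9), (9, 3), (30, 3), (33, 10), (36, 12), (39, 15), (42, 21), (45, 12), (54, 3), (57, 9), (60, 15), (63, 17), (66, 27), (69, 69), (72, 33), (75, 42), (78, 110), (81, 52), (84, 49), (87, 73), (90, 93), (93, 94), (96, 103), (99, 102), (102, 134), (105, 153), (108, 21), (111, 26), (114, 102), (117, 715), (120, 1103), (123, 248), (126, 195), (129, 108), (132, 37)]
side [(-42, 1), (-39, 6), (-36, 10), (-33, 8), (-30, 7), (-27, 13), (-24, 1), (-9, 4), (-6, 7), (-3, 12), (0, 8), (3, 9), (6, 9), (27, 1), (30, 5), (33, 7), (36, 15), (39, 10), (42, 9), (45, 6), (54, 5), (57, 10), (60, 12), (63, 15), (66, 14), (69, 8), (72, 4), (75, 3), (78, 11), (81, 7), (84, 11), (87, 8), (90, 24), (93, 29), (96, 47), (99, 64), (102, 80), (105, 147), (108, 108), (111, 129), (114, 240), (117, 702), (120, 863), (123, 451), (126, 917), (129, 825), (132, 426)]
```

View pics/f_scene.png

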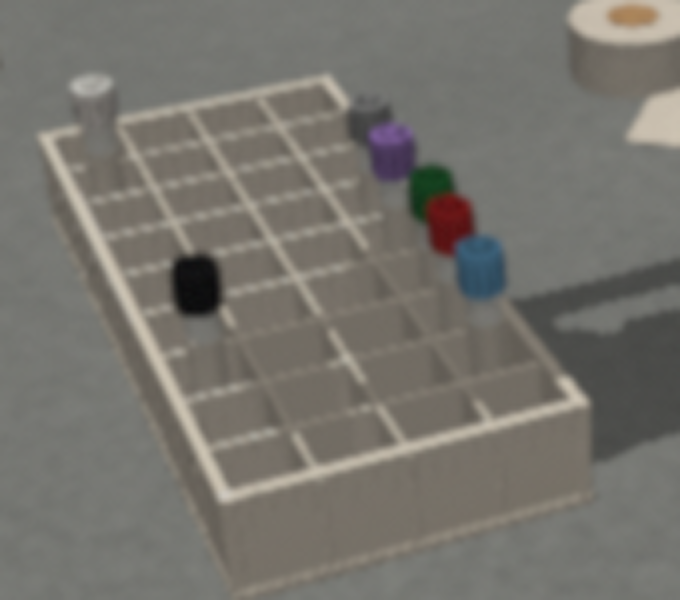

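View pics/f_side.png

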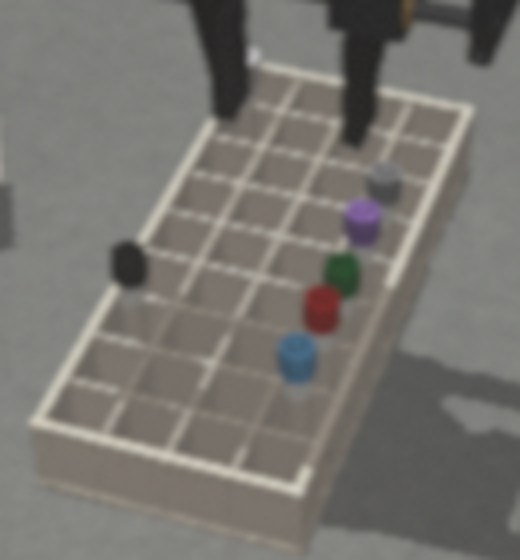

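Order and cells look right. One remaining check is whether green (about 38 mm rather than 32) is upright, so I'll compare the cap tilts.

```bash
python3 - <<'E'
from see import *
for n in("scene","side"):
    c=cams.camera(n);P=cloud(c); d=P[...,:2]-[.567,-.155]
    tx=d@[.959,-.283]*1000;ty=d@[.283,.959]*1000;z=P[...,2]*1000
    for nm,y0 in dict(grey=-32,lav=0,green=38,red=63,blue=96).items():
        m=(abs(tx+48)<12)&(abs(ty-y0)<12)&(z>68)&(z<92)
        r=[]
        for lo,hi in((68,74),(74,80),(80,90)):
            q=m&(z>=lo)&(z<hi); r.append((int(q.sum()),)+tuple(np.round([ (tx[q].min()+tx[q].max())/2,(ty[q].min()+ty[q].max())/2],1)) if q.sum() else None)
        t=m&(z>83); A=np.c_[tx[t],ty[t],np.ones(t.sum())]
        k=np.linalg.lstsq(A,z[t],rcond=None)[0]
        print(n,nm,r,"top slope",k[:2].round(3),"zmax",z[m].max().round(1))
E
```

```text
scene grey [(14, np.float64(-42.6), np.float64(-27.4)), (27, np.float64(-47.3), np.float64(-27.6)), (73, np.float64(-47.6), np.float64(-31.3))] top slope [-0.035 -0.089] zmax 87.3
scene lav [(31, np.float64(-47.9), np.float64(3.0)), (41, np.float64(-47.4), np.float64(3.2)), (75, np.float64(-47.0), np.float64(1.7))] top slope [-0.013 -0.075] zmax 87.5
scene green [(11, np.float64(-43.2), np.float64(41.8)), (20, np.float64(-48.8), np.float64(40.7)), (78, np.float64(-49.8), np.float64(38.4))] top slope [-0.046 -0.037] zmax 87.3
scene red [(33, np.float64(-47.4), np.float64(65.2)), (39, np.float64(-47.5), np.float64(67.3)), (93, np.float64(-47.6), np.float64(64.3))] top slope [-0.004 -0.09 ] zmax 87.6
scene blue [(35, np.float64(-49.5), np.float64(101.4)), (45, np.float64(-49.9), np.float64(99.7)), (99, np.float64(-50.0), np.float64(97.8))] top slope [-0.015 -0.045] zmax 87.0
side grey [(16, np.float64(-47.0), np.float64(-27.8)), (24, np.float64(-46.9), np.float64(-28.2)), (49, np.float64(-47.0), np.float64(-31.1))] top slope [-0.036 -0.024] zmax 87.4
side lav [(22, np.float64(-45.3), np.float64(2.5)), (22, np.float64(-46.8), np.float64(3.2)), (52, np.float64(-46.5), np.float64(-0.4))] top slope [0.004 0.021] zmax 86.4
side green [(11, np.float64(-48.2), np.float64(39.9)), (23, np.float64(-48.1), np.float64(41.2)), (56, np.float64(-49.0), np.float64(37.8))] top slope [ 0.007 -0.024] zmax 87.0
side red [(22, np.float64(-47.8), np.float64(66.3)), (24, np.float64(-46.5), np.float64(66.6)), (62, np.float64(-47.5), np.float64(62.5))] top slope [-0.051  0.054] zmax 88.2
side blue [(23, np.float64(-50.0), np.float64(101.0)), (17, np.float64(-49.6), np.float64(101.3)), (68, np.float64(-49.8), np.float64(97.8))] top slope [-0.025 -0.049] zmax 86.9
```

All five caps have the same height and the same small slope, so the tubes are upright, including green. The gripper is clear and empty, so I'm handing in.

```bash
python3 -c "
from rig import hand_in
print(hand_in())"
```

```text
the job is handed in; nothing more can be done
None
```

The five tubes now stand in neighbouring cells of the tray's front row. From left to right they are light blue, red, green, lavender and grey. I moved green, red, grey and blue from the rack, and lavender stayed in the middle cell where it started. I handed in after about 24 s of robot time.

**Last checks:** The scene and side cameras agreed on the tube positions. Along the row they measured about +98, +63, +38, 0 and −31 mm, against cell centres of +96, +64, +32, 0 and −32 mm. All the caps were 86–88 mm high with no clear tilt, so the tubes were upright. Gold, black and white were not moved.

**Off target:** Green stands about 6 mm off its cell's centre, toward red, but it is upright and within its cell, so I left it. The tool's tilt also drifted over the moves to about 0.025 rad, with no visible effect on the placements.

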